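# Start the bench stirrer from its console

### The arm

A 6-joint arm with a two-finger parallel gripper is mounted at the origin on the work surface. World frame = base frame: x ahead of the robot, y to its left, z up, the work surface at z = 0. Lengths are in m, angles in rad, forces in N, time in s.
With the tool pointing down it reaches from about 0.3 to 0.75 m from the base axis. Payload 8.5 kg.
Tool frame: the origin (TCP) lies midway between the tips of the shut fingers; the grasp point (between the pads) lies 19 mm behind it (ctrl.grip_point_offset is the distance from the TCP to the grasp point, in m); z points along the fingers, y is the line along which they close (so a half turn about z gives the same grasp; the last joint's range is limited). The gripper opens to 85 mm and grips with 20 to 120 N. Pads are 22 mm wide; open, the fingers measure 114 mm over their backs; the gripper's body (76 mm by 85 mm) begins 54 mm behind the grasp point. The pads swing forward as they close: fully open they stand 13 mm farther back than shut.
Start: joints at [1.111, 0.381, 1.297, -0, 1.464, -0.215], TCP at [0.133, 0.534, 0.231] pointing down, gripper open.
Joint ranges: [-3.11, 3.11], [-0.89, 2.33], [0.22, 2.48], [-1.42, 4.56], [0.17, 2.85], [-2.88, 2.88]. Speed limits (rad/s): [2.39, 2.39, 3.14, 3.14, 3.14, 3.14].

### API

Orientations are given as a unit quaternion [w, x, y, z].
In Python, from cell import ctrl gives the robot as it stands.
- The arm moves only by the tool send_rows, never from a script. Its argument "commands" is a list that holds one entry, the list of rows, each a list of 7 numbers: the turn, a rotation vector about the tool's x, y, z in units of 180 degrees (1.0 is 180 degrees), then the shift along the tool's x, y, z in units of 0.6 m (1.0 is 0.6 m), then the opening in per cent of the stroke, from 0 (shut) to 100 (fully open). A call has 1 to 10 rows; each row is the pose to reach, as a shift and turn from the pose commanded when the call began, along the tool's axes at that moment, turning the shorter way round; what a row does not reach only later rows make up. A row lasts 1/10 s, in which the tool goes at most 50 mm and 8.59 degrees, less where a joint would pass 70% of its speed; a pose out of reach is approached as far as the arm can. A call with a number of a shift or a turn outside -1 to 1 is refused whole. A call with a gripper value outside its range is refused whole. The fingers move at their own pace and stop on an object; the grip force is fixed at half the most. Time passes only in rows, so rows that repeat a pose let the fingers close. It gives the time, the measured TCP pose, the force, the opening and the grip force at its end, in the units of the state.
- ctrl.sense(): the state, without advancing time (a new reading comes with each control period).
- ctrl.grab_frame(name): name is "scene" or "side" or "wrist"; returns a dict with "image" (420x560x3 uint8, red, green, blue), "K" (3x3 intrinsics, pixels), "view" (4x4, takes a point from world to camera coordinates); the wrist camera has in their place "T_tool_cam" (4x4, takes a point from camera to tool coordinates, whose origin is the TCP and whose axes are the flange's). Camera axes: x right, y down, z forward; pixel columns grow to the right and rows downward; lengths in m; the calibration is good to about 2 mm. A picture is of the moment at which its call begins: read the wrist's pose just before it. There is no depth.
- ctrl.sign_off(): hands the job in; it is judged then, once.
Trained networks look in the newest picture that a camera, given by its name, has taken for a name from the list of things; names that differ only in an ending like _2 or _b are one class to them, and where a whole thing is asked for, a point or a joint stands for the part that bears it (a point fixed in the world has none). Each returns a list of dicts, best first, with "score" (0 to 1); they miss things now and then, are a little off and sometimes report something else, mostly with a low value. They report only what shows in the picture. A call takes as long as a camera call.
- ctrl.silhouettes(camera, thing): "region" (420x560 bool, what is visible of it) and "rect" ([left, top, right, bottom] in pixels, round what is visible of it).
- ctrl.mark_of(camera, thing): "uv" ([column, row] in pixels: a listed point, or the origin of a listed thing).
The state is a dict: "time": time; "joints": joint angles; "joint_vel": joint speeds; "joint_torque": joint torques, N m; "tcp_pos": TCP position; "ee_rot": TCP orientation; "force": force on the tool from outside, world axes, zero at the start; "torque": the same for the moment, N m; "gripper_width": finger opening in m; "finger_force": force on a finger pad.
Only numpy, scipy, OpenCV 4.12 (cv2) and the standard library are available. Lean on these libraries where they do the work, as an engineer would, in place of code of your own. Each camera call takes 0.05 s, during which the arm holds its last target. There are 200 camera calls.

### The job

Start the stirrer from its console (closed fingers will do; nothing needs grasping): first press the raised near half of the red power rocker fully down, then do the same with the blue stirring rocker, and then press the green start key all the way down and let it spring back. Both rockers must stay on; leave the yellow heating rocker off, and do not move or lift the beaker, bottle, bowl or jar.

Things in the scene. Friction and masses are not known exactly. Their poses are not given: they have to be found in the camera images.
- console: control console, fixed white box, grey top: 116 mm deep (its x, pointing away from the robot, turned up to 0.4 rad) x 296 wide (its y) x 50 high; origin at its underside's centre. On top, in any order, one row along y at y = -102, -34, 34, 102 mm, x = 0: red, blue, yellow rockers (long sides along x, between 10 mm high black cheeks 42 mm apart over all) and a green key
- power (a joint): red rocker (power): flat paddle 60 x 32 mm, 8 thick, see-saw on a pivot across its middle, 66 mm above the bench. 0 rad = off: the half nearer the robot (short white bar on it) stands up, 0.2 rad from level, far half down; 0.4 rad = on, near half fully down. Light friction (1 to 4 N on the near half), no spring: stays where left
- power_on (a point): place to press on the red rocker: upper face of its near (white bar) half, on the centre line, 23 mm from the pivot, 7 mm from the outer end. Moves with the paddle: about 75 mm above the bench when off, 65 mm when on. Its x axis runs along the paddle, near end at -x; z is normal to the face
- stir (a joint): blue rocker (stirring): flat paddle 60 x 32 mm, 8 thick, see-saw on a pivot across its middle, 66 mm above the bench. 0 rad = off: the half nearer the robot (short white bar on it) stands up, 0.2 rad from level, far half down; 0.4 rad = on, near half fully down. Light friction (1 to 4 N on the near half), no spring: stays where left
- stir_on (a point): place to press on the blue rocker: upper face of its near (white bar) half, on the centre line, 23 mm from the pivot, 7 mm from the outer end. Moves with the paddle: about 75 mm above the bench when off, 65 mm when on. Its x axis runs along the paddle, near end at -x; z is normal to the face
- heat (a joint): yellow rocker (heating): flat paddle 60 x 32 mm, 8 thick, see-saw on a pivot across its middle, 66 mm above the bench. 0 rad = off: the half nearer the robot (short white bar on it) stands up, 0.2 rad from level, far half down; 0.4 rad = on, near half fully down. Light friction (1 to 4 N on the near half), no spring: stays where left. Leave off
- heat_on (a point): place to press on the yellow rocker: upper face of its near (white bar) half, on the centre line, 23 mm from the pivot, 7 mm from the outer end. Moves with the paddle: about 75 mm above the bench when off, 65 mm when on. Its x axis runs along the paddle, near end at -x; z is normal to the face
- start (a joint): the green start key, a round spring push button 32 mm across in a black collar 48 mm across and 12 mm high. 0 = up, 0.006 m = fully down; it needs 1.5 N to begin to move and 5 N to reach the bottom, and springs back when let go
- start_top (a point): centre of the green key's top face, 68 mm above the bench when up, moving down with it
- stirrer: the hotplate stirrer beyond the console, fixed: white box 160 x 160 mm with a round white plate on top, 90 mm high in all; origin at the centre of its underside
- beaker: glass beaker standing on the stirrer's plate, 90 mm across the mouth, 120 mm high, loose; origin at the centre of its underside. Leave alone
- bottle: loose glass bottle with a blue cap, 80 mm across, 170 mm high, beside the left or right end of the console; origin at the centre of its underside. Leave alone
- bowl: loose steel bowl, 90 mm across, 40 mm high, beside the other end of the console; origin at the centre of its underside. Leave alone
- jar: loose amber jar with a white lid, 48 mm across, 65 mm high, beside the stirrer, to its left (+y); origin at the centre of its underside. Leave alone

How it is judged:
On the way, in this order (a step that is already met when the one before it is completed fails the run):
1. the red power rocker is pressed on (value of joint power above 0.3 rad and value of joint stir below 0.15 rad), for 0.1 s.
2. the blue stirring rocker is pressed on (value of joint each of stir, power above 0.3 rad), for 0.1 s.
3. the green start key is pressed down (value of joint start above 0.0045 m), for 0.05 s.
At the end, for the whole second after the job is handed in: red and blue rockers on (each above 0.3 of 0.4 rad), yellow rocker off (below 0.12 rad), green key sprung back (less than 1.5 mm down), beaker, bottle, bowl and jar upright, at rest and within 25 mm of where they stood (all of step 2 and value of joint heat below 0.12 rad and value of joint start below 0.0015 m and distance of each of beaker, bottle, bowl, jar from where it was at the start of the episode below 0.025 m and angle between each of beaker, bottle, bowl, jar's own z axis and vertical below 0.15 rad and linear speed of each of beaker, bottle, bowl, jar below 0.02 m/s); the robot touches nothing.
It fails at once if the blue rocker is switched before the red one is on (value of joint stir above 0.15 rad and value of joint power below 0.25 rad).
It fails at once if the green key is pressed before both rockers are on (value of joint start above 0.003 m and value of joint any of power, stir below 0.25 rad).
It fails at once if the yellow heating rocker is pressed (value of joint heat above 0.15 rad).
It fails at once if beaker, bottle, bowl or jar is shoved, tipped, carried or lifted (distance of any of beaker, bottle, bowl, jar from where it was at the start of the episode above 0.025 m or angle between any of beaker, bottle, bowl, jar's own z axis and vertical above 0.3 rad).
It also fails if it takes over 45 s, if anything falls off the work surface, if the arm or the gripper's body presses on something with over 40 N, if the wrist force passes 120 N, or if a joint passes its speed limit or range.

## Working session

There is one attempt and no reset: what is moved stays moved. The work goes in short steps, Python scripts to look and compute and a tool call to move; the robot and the scene stay as the last step left them, time stands still between calls to the robot, and variables do not carry over. Pictures are saved under pics/ and viewed, at most 10 in all, crops included, and the job is handed in when it is done.

Besides the shell and the picture viewer there is one more tool, called as name(argument=value, ...) on one line, values as JSON. send_rows: Moves the arm, as the interface text tells. Shifts and turns lie within -1 to 1; 1 stands for 0.6 m of shift or 180 degrees of turn. Its arguments: {"type":"object","properties":{"commands":{"type":"array","items":{"type":"array","items":{"type":"array","items":{"type":"number"}}}}},"required":["commands"]}

```bash
mkdir -p pics; cat > h.py <<'E'
import numpy as np, cv2
from cell import ctrl
from scipy.spatial.transform import Rotation as R
def rot(q): return R.from_quat([q[1],q[2],q[3],q[0]])
def plane(f,uv,z):
    K=np.array(f["K"]);V=np.array(f["view"])
    d=V[:3,:3].T@np.linalg.inv(K)@np.array([uv[0],uv[1],1.]); c=-V[:3,:3].T@V[:3,3]
    return c+d*(z-c[2])/d[2]
E
python3 - <<'E'
from h import *
s=ctrl.sense();print(s["time"],s["tcp_pos"],s["ee_rot"],s["force"],rot(s["ee_rot"]).as_matrix().round(3))
ims=[]
for n in("scene","side"):
    f=ctrl.grab_frame(n);ims.append(f["image"]);cv2.imwrite(f"pics/{n}0.png",f["image"][:,:,::-1])
    for t,z in(("power_on",.075),("stir_on",.075),("heat_on",.075),("start_top",.068),("console",0),("stirrer",0),("bottle",0),("bowl",0)):
        for m in ctrl.mark_of(n,t)[:1]: print(n,t,round(m["score"],2),np.round(m["uv"],1),plane(f,m["uv"],z).round(4))
E
```

```text
0.0 [0.13315402 0.53333729 0.23068531] [-2.51091573e-04  1.22086917e-01  9.92519126e-01 -7.12167140e-04] [0.24408334 0.19450401 0.1410916 ] [[-0.97   0.242 -0.001]
 [ 0.242  0.97  -0.001]
 [ 0.    -0.001 -1.   ]]
scene power_on 0.73 [277.8 180.1] [0.5226 0.0684 0.075 ]
scene stir_on 0.85 [218.9 196.5] [ 0.5329 -0.074   0.075 ]
scene heat_on 0.91 [190.7 206.8] [ 0.5442 -0.14    0.075 ]
scene start_top 0.51 [249.7 197. ] [ 0.5479 -0.0059  0.068 ]
scene console 0.61 [239.1 219.8] [ 0.5579 -0.0383  0.    ]
scene stirrer 0.58 [268.  301.4] [ 0.7759 -0.0242  0.    ]
scene bottle 0.77 [124.  255.3] [ 0.5818 -0.3098  0.    ]
side power_on 0.77 [228.6 190.4] [0.5228 0.0784 0.075 ]
side stir_on 0.84 [246.1 223.9] [ 0.5451 -0.0672  0.075 ]
side heat_on 0.85 [249.7 242. ] [ 0.5442 -0.1322  0.075 ]
side start_top 0.7 [249.  205.4] [0.5614 0.0154 0.068 ]
side console 0.67 [247.9 240.7] [ 0.5512 -0.0212  0.    ]
side stirrer 0.62 [346.7 230.8] [ 0.7745 -0.0265  0.    ]
side bowl 0.82 [219.4 185.1] [0.5094 0.2425 0.    ]
```

View pics/scene0.png

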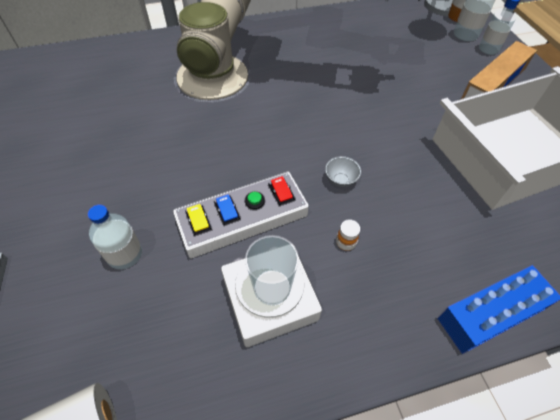

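View pics/side0.png

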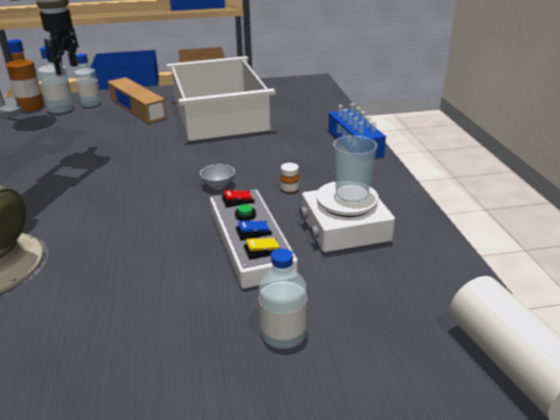

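Red, green, blue, yellow lie from +y to −y. The red rocker is at scene pixel (283,188) and the yellow one at (198,218); bottle on the right, bowl on the left, console yaw about 0.1 rad. I'm moving over the console for a wrist view.

send_rows(commands=[[[-0.0,0,-0.11,-0.77,-0.75,-0.12,0],[0,0,-0.11,-0.77,-0.75,-0.12,0],[0,0,-0.11,-0.77,-0.75,-0.12,0],[0,0,-0.11,-0.77,-0.75,-0.12,0],[0,0,-0.11,-0.77,-0.75,-0.12,0],[0,0,-0.11,-0.77,-0.75,-0.12,0],[0,0,-0.11,-0.77,-0.75,-0.12,0],[0,0,-0.11,-0.77,-0.75,-0.12,0],[0,0,-0.11,-0.77,-0.75,-0.12,0],[0,0,-0.11,-0.77,-0.75,-0.12,0]]])

```text
time: 1.9
tcp_pos: [0.3915, 0.1152, 0.2865]
ee_rot: [0.0, -0.05, 0.999, 0.0]
force: [0.9, 2.1, 0.4]
gripper_width: 0.0001
finger_force: 0.0
```

send_rows(commands=[[[0,0,0,-0.116,-0.238,-0.025,0],[0,0,0,-0.116,-0.238,-0.025,0],[0,0,0,-0.116,-0.238,-0.025,0],[0,0,0,-0.116,-0.238,-0.025,0],[0,0,0,-0.116,-0.238,-0.025,0]]])

```text
time: 2.4
tcp_pos: [0.475, -0.0191, 0.3006]
ee_rot: [-0.0, -0.049, 0.999, 0.0]
force: [-0.8, 0.2, -0.7]
gripper_width: 0.0001
finger_force: 0.0
```

```bash
cat >> h.py <<'E'
def wrist():
    s=ctrl.sense(); f=ctrl.grab_frame("wrist")
    T=np.eye(4);T[:3,:3]=rot(s["ee_rot"]).as_matrix();T[:3,3]=s["tcp_pos"]
    f["view"]=np.linalg.inv(T@np.array(f["T_tool_cam"])); return s,f
E
python3 - <<'E'
from h import *
s,f=wrist();print(s["time"],s["tcp_pos"],s["ee_rot"],s["force"]);print(np.array(f["T_tool_cam"]).round(3))
cv2.imwrite("pics/w0.png",f["image"][:,:,::-1])
for t,z in(("power_on",.075),("stir_on",.075),("heat_on",.075),("start_top",.068),("console",0)):
    for m in ctrl.mark_of("wrist",t)[:1]: print(t,round(m["score"],2),np.round(m["uv"],1),plane(f,m["uv"],z).round(4))
E
```

```text
2.4 [ 0.47498431 -0.01912475  0.30062142] [-3.31273535e-04 -4.91252049e-02  9.98792563e-01  1.40772955e-04] [-0.84793122  0.22119715 -0.66695531]
[[-0.    -0.961 -0.275  0.069]
 [ 1.    -0.001  0.     0.   ]
 [-0.    -0.275  0.961 -0.143]
 [ 0.     0.     0.     1.   ]]
power_on 0.65 [357.7 236.1] [0.5242 0.0677 0.075 ]
stir_on 0.63 [233.6 240. ] [ 0.5414 -0.0636  0.075 ]
console 0.83 [268.7 235.1] [ 0.5579 -0.027   0.    ]
```

View pics/w0.png

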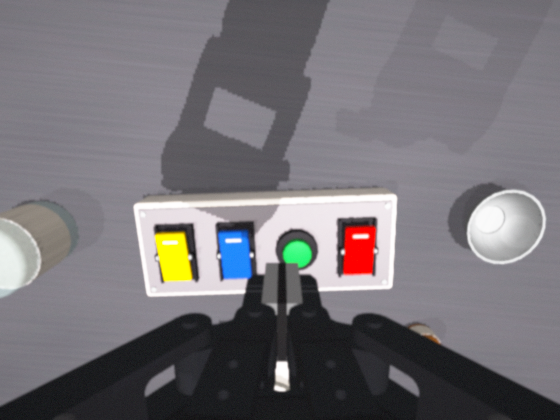

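The wrist view shows yellow (173,255), blue (235,252), green (297,252) and red (359,248), all with bars on the near half. I'll measure the colour blobs and check them against the console's known spacing.

```bash
python3 - <<'E'
from h import *
from scipy.optimize import least_squares
s,f=wrist();hsv=cv2.cvtColor(f["image"],cv2.COLOR_RGB2HSV)
P=[];Q=[]
for n,lo,hi,z,y in(("red",0,6,.069,.102),("green",50,80,.068,.034),("blue",100,125,.069,-.034),("yellow",22,35,.069,-.102)):
    m=cv2.inRange(hsv,(lo,150,80),(hi,255,255));m=cv2.morphologyEx(m,cv2.MORPH_CLOSE,np.ones((7,7)))
    k,l,st,c=cv2.connectedComponentsWithStats(m)
    w=st[1:, 4]*((c[1:,1]>215)&(c[1:,1]<290)&(c[1:,0]>140)&(c[1:,0]<400));i=1+w.argmax();p=plane(f,c[i],z);print(n,st[i],c[i].round(1),p.round(4));P.append(p[:2]);Q.append([0,y])
P=np.array(P);Q=np.array(Q)
def M(v,q): c,s_=np.cos(v[2]),np.sin(v[2]);return np.asarray(q)@np.array([[c,s_],[-s_,c]])+v[:2]
r=least_squares(lambda v:(M(v,Q)-P).ravel(),[.55,-.03,.1]);v=r.x;print("fit",v,"res mm",(r.fun.reshape(-1,2)*1e3).round(1))
def proj(p): K=np.array(f["K"]);c=np.array(f["view"])@[*p,1];u=K@c[:3];return u[:2]/u[2]
im=f["image"][:,:,::-1].copy()
for q,z in[((-.058,-.148),.05),((-.058,.148),.05),((.058,.148),.05),((.058,-.148),.05)]+[((-.0233,y),.0745) for y in(.102,-.034,-.102)]+[((0,.034),.068)]:
    w=M(v,[q])[0];cv2.drawMarker(im,tuple(int(round(a)) for a in proj([*w,z])),(255,0,255),0,8,1);print(q,w.round(4))
cv2.imwrite("pics/w1.png",cv2.resize(im[170:320,110:420],None,fx=2.5,fy=2.5))
E
```

```text
red [ 340  226   33   49 1469] [356.  249.7] [0.541  0.0725 0.069 ]
green [280 239  29  28 605] [294.4 252.4] [0.5514 0.0058 0.068 ]
blue [ 216  230   34   48 1446] [232.6 253.4] [ 0.5592 -0.0618  0.069 ]
yellow [ 153  231   38   50 1504] [171.3 255.2] [ 0.568  -0.1288  0.069 ]
fit [ 0.55489786 -0.02809595  0.13171939] res mm [[ 0.5  0.5]
 [-1.  -0.2]
 [ 0.2  0. ]
 [ 0.2 -0.4]]
(-0.058, -0.148) [ 0.5168 -0.1824]
(-0.058, 0.148) [0.478 0.111]
(0.058, 0.148) [0.593  0.1262]
(0.058, -0.148) [ 0.6318 -0.1672]
(-0.0233, 0.102) [0.5184 0.07  ]
(-0.0233, -0.034) [ 0.5363 -0.0649]
(-0.0233, -0.102) [ 0.5452 -0.1323]
(0, 0.034) [0.5504 0.0056]
```

View pics/w1.png

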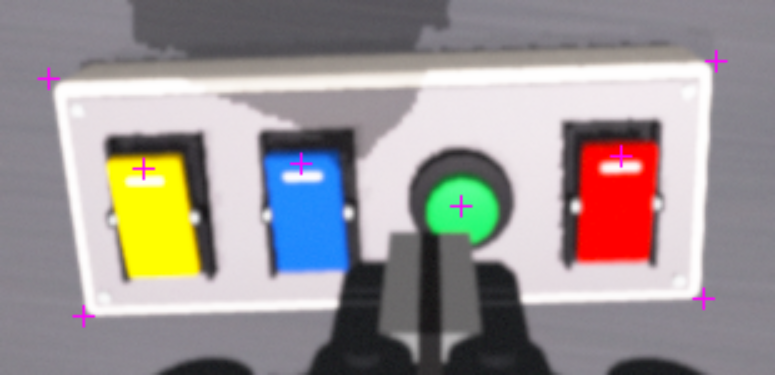

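The fit has 1 mm residuals. The overlay shows the true console about 2 mm farther from the robot, and the networks agree, so I aim at red (0.521, 0.069) and blue (0.539, −0.064). I'm going above red with the yaw aligned.

send_rows(commands=[[[0,0,-0.0106,-0.09,0.1385,0.2,0],[0,0,-0.0106,-0.09,0.1385,0.2,0],[0,0,-0.0106,-0.09,0.1385,0.333,0],[0,0,-0.0106,-0.09,0.1385,0.333,0],[0,0,-0.0106,-0.09,0.1385,0.333,0],[0,0,-0.0106,-0.09,0.1385,0.333,0],[0,0,-0.0106,-0.09,0.1385,0.333,0]]])

```text
time: 3.45
tcp_pos: [0.5202, 0.0704, 0.1022]
ee_rot: [0.0, -0.067, 0.998, -0.0]
force: [0.2, -0.4, -0.5]
gripper_width: 0.0
finger_force: 0.0
```

```bash
python3 - <<'E'
from h import *
f=ctrl.grab_frame("side");s=ctrl.sense();print(s["tcp_pos"],s["ee_rot"],s["force"])
a=cv2.resize(f["image"][150:270,180:320,::-1],None,fx=3,fy=3)
f=ctrl.grab_frame("wrist");b=cv2.resize(f["image"][:,:,::-1],(480,360))[:, 60:440]
cv2.imwrite("pics/r0.png",np.hstack([a,b]))
E
```

```text
[0.52056967 0.07008203 0.10292598] [ 1.31211248e-03 -6.71390389e-02  9.97742734e-01 -2.53066630e-04] [ 0.60100178  0.20958261 -0.11117105]
```

View pics/r0.png

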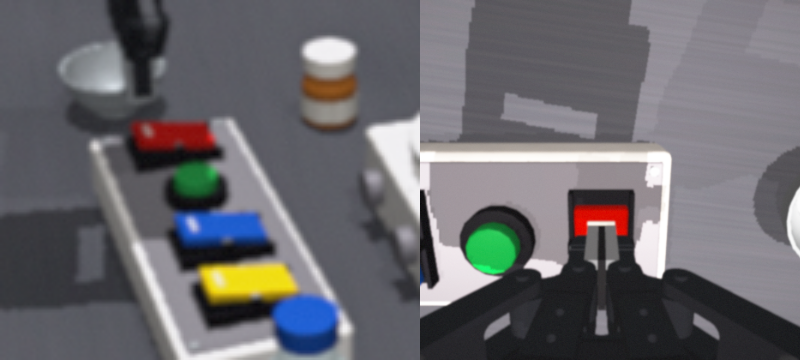

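The fingertips are centred laterally on the red paddle, just above its white-bar half (composite pixel ~(600,230)). Pressing down gradually.

send_rows(commands=[[[0,0,0,0,0,0.02,0],[0,0,0,0,0,0.035,0],[0,0,0,0,0,0.042,0],[0,0,0,0,0,0.047,0],[0,0,0,0,0,0.052,0],[0,0,0,0,0,0.055,0],[0,0,0,0,0,0.057,0],[0,0,0,0,0,0.057,0]]])

```text
time: 4.35
tcp_pos: [0.5197, 0.0702, 0.067]
ee_rot: [-0.0, -0.067, 0.998, -0.0]
force: [-2.5, -1.0, 1.5]
gripper_width: -0.0001
finger_force: 1.1
```

send_rows(commands=[[[0,0,0,0,0,0.003,0],[0,0,0,0,0,0.005,0],[0,0,0,0,0,0.005,0]]])

```text
time: 4.65
tcp_pos: [0.5199, 0.0702, 0.0661]
ee_rot: [0.001, -0.067, 0.998, -0.0]
force: [-10.7, -1.3, 25.1]
gripper_width: -0.0
finger_force: 13.1
```

Bottomed at 25 N. I'm lifting and moving over to blue, then checking the state.

send_rows(commands=[[[0,0,0,0,0,-0.08,0],[0,0,0,0,-0.05,-0.08,0],[0,0,0,0,-0.2255,-0.08,0],[0,0,0,0,-0.2255,-0.08,0],[0,0,0,0,-0.2255,-0.08,0],[0,0,0,0,-0.2255,-0.065,0],[0,0,0,0,-0.2255,-0.065,0]]])

```text
time: 5.35
tcp_pos: [0.5373, -0.0628, 0.1016]
ee_rot: [-0.001, -0.067, 0.998, 0.001]
force: [-0.3, 0.2, 0.6]
gripper_width: 0.0
finger_force: 0.0
```

```bash
python3 - <<'E'
from h import *
f=ctrl.grab_frame("side");s=ctrl.sense();print(s["tcp_pos"],s["ee_rot"],s["force"])
a=cv2.resize(f["image"][150:270,180:320,::-1],None,fx=3,fy=3)
f=ctrl.grab_frame("wrist");b=cv2.resize(f["image"][:,:,::-1],(480,360))[:, 60:440]
cv2.imwrite("pics/r1.png",np.hstack([a,b]))
E
```

```text
[ 0.53749845 -0.06250998  0.10215183] [-7.63464980e-04 -6.76463544e-02  9.97708950e-01  4.89132082e-04] [-0.20876428 -0.82982197  1.02700827]
```

View pics/r1.png

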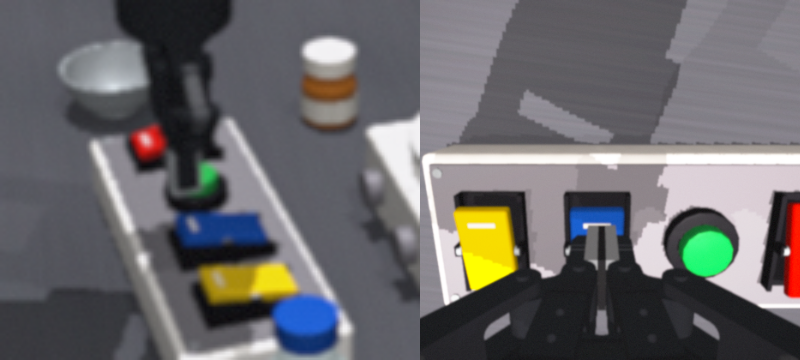

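Red's near end now sits low (side crop ~(148,143)) and the tip is centred over blue's white bar at ~(600,230). Pressing blue.

send_rows(commands=[[[0,0,0,0,0,0.02,0],[0,0,0,0,0,0.035,0],[0,0,0,0,0,0.042,0],[0,0,0,0,0,0.047,0],[0,0,0,0,0,0.052,0],[0,0,0,0,0,0.057,0],[0,0,0,0,0,0.06,0],[0,0,0,0,0,0.062,0],[0,0,0,0,0,0.062,0]]])

```text
time: 6.35
tcp_pos: [0.5375, -0.0639, 0.0665]
ee_rot: [-0.0, -0.067, 0.998, -0.0]
force: [-6.4, -0.4, 10.7]
gripper_width: -0.0002
finger_force: 5.6
```

send_rows(commands=[[[0,0,0,0,0,0.002,0],[0,0,0,0,0,0.002,0],[0,0,0,0,0,-0.06,0],[0,0,0,0,0,-0.08,0],[0,0,0,-0.04,0.1115,-0.08,0],[0,0,0,-0.04,0.1115,-0.08,0],[0,0,0,-0.04,0.1115,-0.06,0],[0,0,0,-0.04,0.1115,-0.06,0]]])

```text
time: 7.15
tcp_pos: [0.5521, 0.0056, 0.1001]
ee_rot: [-0.001, -0.067, 0.998, 0.0]
force: [0.1, -0.0, 0.2]
gripper_width: -0.0001
finger_force: 0.0
```

```bash
python3 - <<'E'
from h import *
f=ctrl.grab_frame("side");s=ctrl.sense();print(s["tcp_pos"],s["ee_rot"],s["force"])
a=cv2.resize(f["image"][150:270,180:320,::-1],None,fx=3,fy=3)
f=ctrl.grab_frame("wrist");b=cv2.resize(f["image"][:,:,::-1],(480,360))[:, 60:440]
cv2.imwrite("pics/r2.png",np.hstack([a,b]))
E
```

```text
[0.55234766 0.00506625 0.1006953 ] [-9.60201550e-04 -6.68641660e-02  9.97761613e-01  1.55429138e-04] [ 0.38195349 -0.34796909  0.81777686]
```

View pics/r2.png

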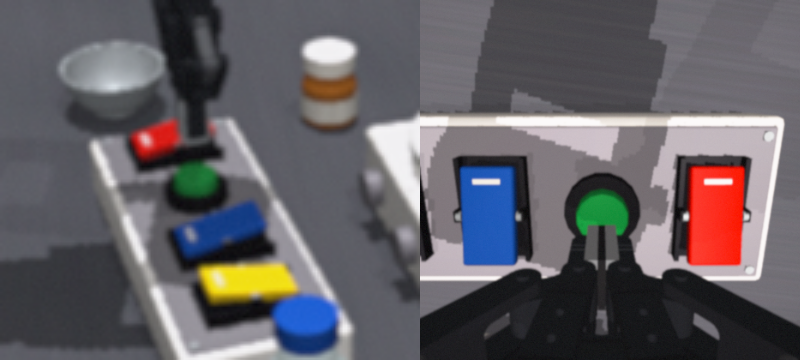

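Blue and red both have their near ends down, yellow is unchanged, and the tip is centred over the green key (~(600,215)). Pressing it to the bottom.

send_rows(commands=[[[0,0,0,0,0,0.025,0],[0,0,0,0,0,0.045,0],[0,0,0,0,0,0.055,0],[0,0,0,0,0,0.06,0],[0,0,0,0,0,0.063,0],[0,0,0,0,0,0.065,0],[0,0,0,0,0,0.066,0],[0,0,0,0,0,0.066,0]]])

```text
time: 8.05
tcp_pos: [0.5527, 0.0048, 0.0656]
ee_rot: [0.001, -0.067, 0.998, -0.001]
force: [-12.3, -3.3, 30.8]
gripper_width: 0.0001
finger_force: 15.5
```

30 N at only 65.6 mm is more than the key needs, so I'm looking before acting.

```bash
python3 - <<'E'
from h import *
f=ctrl.grab_frame("side");s=ctrl.sense();print(s["tcp_pos"],s["ee_rot"],s["force"],s["torque"])
a=cv2.resize(f["image"][160:240,200:300,::-1],None,fx=4,fy=4)
f=ctrl.grab_frame("wrist");b=cv2.resize(f["image"][200:400,180:380,::-1],(320,320))
cv2.imwrite("pics/r3.png",np.hstack([a,b]))
E
```

```text
[0.55271077 0.00481049 0.06556821] [ 7.80845974e-04 -6.70852031e-02  9.97746430e-01 -1.01323111e-03] [-11.87887414  -2.7075794   31.17123479] [-0.5086696   2.18156276 -0.02106191]
```

View pics/r3.png

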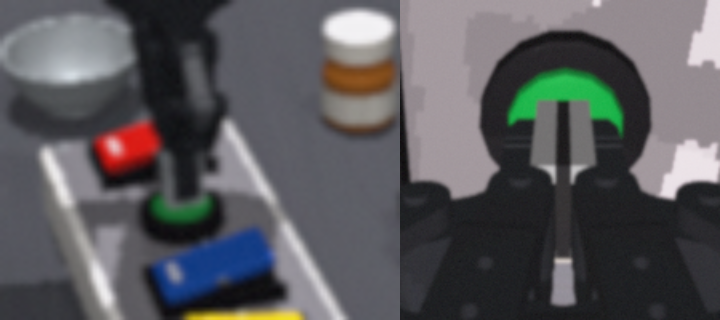

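The key seems pressed flush into its collar. To be sure, I'll back off in small steps: if the spring still pushes near 68–70 mm, the tip extends past the TCP and the key was on its stop.

send_rows(commands=[[[0,0,0,0,0,-0.006,0],[0,0,0,0,0,-0.01,0],[0,0,0,0,0,-0.01,0]]])

```text
time: 8.45
tcp_pos: [0.5531, 0.0053, 0.0689]
ee_rot: [0.001, -0.067, 0.998, -0.0]
force: [-0.6, -1.9, 3.6]
gripper_width: -0.0001
finger_force: 1.6
```

send_rows(commands=[[[0,0,0,0,0,-0.004,0],[0,0,0,0,0,-0.004,0]]])

```text
time: 8.65
tcp_pos: [0.5531, 0.0055, 0.0708]
ee_rot: [0.0, -0.067, 0.998, -0.0]
force: [-0.1, -1.2, 1.5]
gripper_width: -0.0003
finger_force: 1.0
```

send_rows(commands=[[[0,0,0,0,0,-0.004,0],[0,0,0,0,0,-0.004,0]]])

```text
time: 8.85
tcp_pos: [0.5527, 0.0058, 0.0729]
ee_rot: [-0.0, -0.067, 0.998, 0.0]
force: [0.7, 0.3, 0.0]
gripper_width: 0.0002
finger_force: 0.0
```

Spring force runs from ~3.6 N at 68.9 mm to zero at ~72 mm. So contact began near 72 mm and the 65.6 mm stop was the full 6 mm of travel. Retracting for a final check.

send_rows(commands=[[[0,0,0,0,0,-0.08,0],[0,0,0,0,0,-0.16,0],[0,0,0,0.1,0,-0.3,0],[0,0,0,0.15,0,-0.37,0],[0,0,0,0.15,0,-0.37,0],[0,0,0,0.15,0,-0.37,0],[0,0,0,0.15,0,-0.37,0],[0,0,0,0.15,0,-0.37,0],[0,0,0,0.15,0,-0.37,0]]])

```text
time: 9.75
tcp_pos: [0.4638, -0.0063, 0.2934]
ee_rot: [-0.002, -0.067, 0.998, 0.001]
force: [-0.5, 0.2, -0.7]
gripper_width: -0.0002
finger_force: 0.0
```

```bash
python3 - <<'E'
from h import *
f=ctrl.grab_frame("side");s=ctrl.sense();print(s["tcp_pos"],s["force"])
a=cv2.resize(f["image"][160:270,200:320,::-1],(393,360))
f=ctrl.grab_frame("wrist");b=cv2.resize(f["image"][200:330,110:420,::-1],(400,168));b=cv2.copyMakeBorder(b,0,192,0,0,cv2.BORDER_CONSTANT)
cv2.imwrite("pics/r4.png",np.hstack([a,b]))
E
```

```text
[ 0.46382549 -0.00627779  0.2935272 ] [ 0.19885899  0.17525663 -0.68951796]
```

View pics/r4.png

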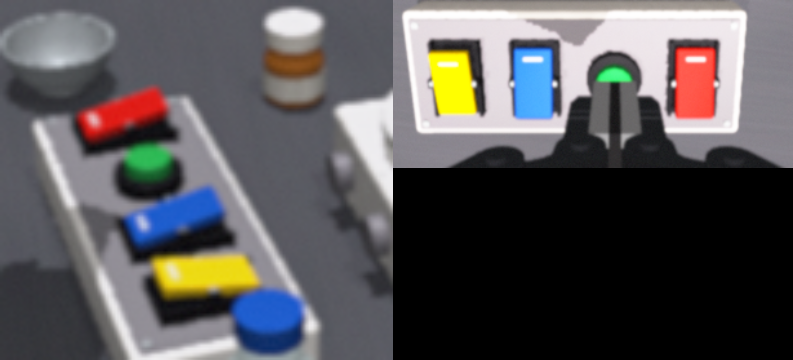

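Red (123,115) and blue (175,217) are tilted alike with their near ends down. Yellow (205,275) is still off, the green key (148,160) is back up, and the objects haven't moved. Handing in.

```bash
python3 -c "
from cell import ctrl
print(ctrl.sign_off())"
```

```text
the job is handed in; nothing more can be done
None
```

The red and then the blue rocker were pressed on, the green key was pressed to its stop and sprang back, yellow stayed off and the loose objects showed no movement in the last picture; the job is handed in, and the sign-off gave no verdict.

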